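# Put the sanding kit away after finishing the oak worktop

### The job

Put the sanding kit away: build one straight stack in the middle of the round plate, with the thick black pad at the bottom, then all the tan abrasive discs, then the wooden cover on top with its knob up. Lay the sanding block flat in the tray's short compartment and the filling knife flat in the long one, and leave the sander, the respirator and the oil tin where they are.

Things in the scene. Friction and masses are not known exactly. Their poses are not given: they have to be found in the camera images.
- plate_top (a point): Centre of the upper face of the round plywood storage plate, 120 mm across and 6 mm thick, with a faint ring drawn on it (80 mm across, no relief). The plate is screwed down to the worktop; it has no rim and no post. z up.
- pad: The black hard-rubber backing pad: a plain disc 62 mm across and 22 mm thick, alike on both faces (either may be up). Origin: centre of its underside, z along its axis.
- pad_c (a point): Centre of the black backing pad, half-way up (11 mm above its underside).
- cap: The wooden cover: a disc 62 mm across and 10 mm thick with a round knob on top, 26 mm across and 22 mm tall (32 mm tall in all). Origin: centre of its underside, z up the knob.
- cap_c (a point): Centre of the disc part of the wooden cover, 5 mm above its underside.
- cap_knob (a point): Centre of the knob of the wooden cover, 21 mm above the cover's underside.
- block: The cork sanding block wrapped in tan abrasive: a box 120 mm long (its x), 60 mm wide (its y) and 30 mm high. Origin: centre of its underside.
- block_c (a point): Centre of the sanding block, 15 mm above its underside; axes as the block's.
- scraper: The filling knife: 190 mm long along its x, lying flat. A dark wooden handle 28 mm wide and 28 mm high runs from x = -95 to +20 mm, a flat steel blade 60 mm wide and 4 mm thick from x = +15 to +95 mm, level with the handle's underside. It balances close to its middle (x about +5 mm). Origin: middle of its length, on its underside.
- scraper_c (a point): Point in the filling knife's handle at the middle of the knife's length, 14 mm above its underside (half-way up the handle); axes as the knife's. The handle can be gripped across here or up to 80 mm towards -x.
- tray_long (a point): Centre of the floor of the long compartment (206 mm along x by 76 mm along y inside) of the white tray screwed to the worktop. The walls are 4 mm thick and rise 12 mm above this floor, which is 4 mm above the worktop. x runs along the compartment, z up.
- tray_short (a point): Centre of the floor of the short compartment (136 mm along x by 76 mm along y inside) of the same tray, beside the long one; the same floor, walls and axes. A small empty cell (66 mm by 76 mm) lies beyond its +x end.
- sander: A grey and black random-orbit sander, 113 mm tall, standing beside the work (bystander). Origin: centre of its underside.
- respirator: A black half-mask respirator, 116 mm wide with its filters, beside the work (bystander). Origin: centre of its underside.
- oil_tin: A tin of worktop oil, 72 mm across and 120 mm tall (bystander). Origin: centre of its underside.
- disc1: A rigid tan abrasive disc, 62 mm across and 12 mm thick, alike on both faces but for a small centre mark (either face may be up); two to four such discs are present. Origin: centre of its underside, z along its axis.
- disc1_c (a point): Centre of that abrasive disc, half-way up (6 mm above its underside).
- disc2: A rigid tan abrasive disc, 62 mm across and 12 mm thick, alike on both faces but for a small centre mark (either face may be up); two to four such discs are present. Origin: centre of its underside, z along its axis.
- disc2_c (a point): Centre of that abrasive disc, half-way up (6 mm above its underside).
- disc3: A rigid tan abrasive disc, 62 mm across and 12 mm thick, alike on both faces but for a small centre mark (either face may be up); two to four such discs are present. Origin: centre of its underside, z along its axis.
- disc3_c (a point): Centre of that abrasive disc, half-way up (6 mm above its underside).
- disc4: A rigid tan abrasive disc, 62 mm across and 12 mm thick, alike on both faces but for a small centre mark (either face may be up); two to four such discs are present. Origin: centre of its underside, z along its axis.
- disc4_c (a point): Centre of that abrasive disc, half-way up (6 mm above its underside).
Not all that is in view belongs to the job. Of the things that look like the cap, the smallest one is meant.

How it is judged (in metres and radians):
At the end, for the whole second after the job is handed in: Pad flat on the plate, every disc present flat above it, cover flat on top of them, knob up, all centres within 10 mm of the plate's centre; sanding block flat on the floor of the short compartment, filling knife flat on the floor of the long one (either way round); all at rest (horizontal distance between each of pad_c, disc1_c, disc2_c, disc3_c, disc4_c, cap_c and plate_top below 0.01 m and angle between the z axis of each of pad_c, disc1_c, disc2_c, disc3_c, disc4_c and the z axis of plate_top, either way round below 0.1 rad and linear speed of each of pad, disc1, disc2, disc3, disc4, cap, block, scraper below 0.02 m/s and angle between each of cap_c, block_c, scraper_c's own z axis and vertical below 0.1 rad and z of pad_c in the frame of plate_top between 0.007 and 0.015 m and z of each of disc1_c, disc2_c, disc3_c, disc4_c in the frame of plate_top above 0.025 m and z of each of disc1_c, disc2_c, disc3_c, disc4_c in the frame of cap_c below -0.008 m and x of block_c in the frame of tray_short between -0.02 and 0.02 m and y of block_c in the frame of tray_short between -0.03 and 0.03 m and z of block_c in the frame of tray_short below 0.019 m and x of scraper_c in the frame of tray_long between -0.02 and 0.02 m and y of scraper_c in the frame of tray_long between -0.03 and 0.03 m and z of scraper_c in the frame of tray_long below 0.018 m); the robot touches nothing.
It fails at once if the sander is moved more than 30 mm (distance of sander from where it was at the start of the episode above 0.03 m).
It fails at once if the respirator is moved more than 30 mm (distance of respirator from where it was at the start of the episode above 0.03 m).
It fails at once if the oil tin is moved more than 30 mm (distance of oil_tin from where it was at the start of the episode above 0.03 m).
Of disc1, disc2, disc3, disc4 only 2 to 4 are there at a start; the rules pass over those that are not, and their reading is None.
At some moment in a run one of block, scraper may be knocked a few centimetres aside while the robot is not near it.
Once in a run the grip may slacken for a moment while it holds something.
It also fails if it takes over 210 s, if anything falls off the work surface, if the arm or the gripper's body presses on something with over 40 N, if the wrist force passes 120 N, or if a joint passes its speed limit or range.

### The arm

A 6-joint arm with a two-finger parallel gripper is mounted at the origin on the work surface. World frame = base frame: x ahead of the robot, y to its left, z up, the work surface at z = 0. Lengths are in m, angles in degrees, forces in N, time in s.
With the tool pointing down it reaches from about 0.4 to 0.825 m from the base axis. Payload 7 kg.
Tool frame: the origin (TCP) lies between the finger pads; the fingertips stand 22 mm ahead of it and the grasp point (between the pads) lies 3 mm ahead of it; z points along the fingers, y is the line along which they close (so a half turn about z gives the same grasp; the last joint's range is limited). The gripper opens to 88 mm and grips with 3 to 60 N. Pads are 19 mm wide; open, the fingers measure 130 mm over their backs; the gripper's body (78 mm by 193 mm) begins 47 mm behind the grasp point.
Start: joints at [-49.67, 20.546, 0.682, 0, -70.136, -16.507], TCP at [0.273, -0.617, 0.249] pointing down, gripper open.
Joint ranges: [-176.03, 176.03], [-82.01, 121.73], [-58.28, 71.71], [-173.87, 95.51], [-174.79, -0.11], [-173.66, 173.66]. Speed limits (degrees/s): [136.94, 136.94, 172.46, 180, 180, 180].

### API

Orientations are given as [roll, pitch, yaw] about the fixed x, y, z axes, in that order (R = Rz(yaw) Ry(pitch) Rx(roll)).
In Python, from plant import ctrl gives the robot as it stands.
- The arm moves only by the tool apply_moves, never from a script. Its argument "targets" is a list of rows, each an object with "travel": the shift along the tool's x, y, z in mm, a list of three; "roll": the turn about the tool's z in degrees; "jaw": the finger opening in mm, from 0 to 87.6. In form: [{"travel": [tx, ty, tz], "roll": roll, "jaw": jaw}, ...]. A call has 1 to 10 rows; each row shifts and turns the commanded pose from where the row before left it, along the tool's axes as they then stand; what a row does not reach is not made up. A row lasts 1/10 s, in which the tool goes at most 50 mm and 8.59 degrees, less where a joint would pass 70% of its speed; a pose out of reach is approached as far as the arm can. A call with a gripper value outside its range is refused whole. The fingers move at their own pace and stop on an object; the grip force is fixed at half the most. Time passes only in rows, so rows that do not move let the fingers close. It gives the time, the measured TCP pose, the force, the opening and the grip force at its end, in the units of the state.
- ctrl.get_obs(): the state, without advancing time (a new reading comes with each control period).
- ctrl.snapshot(name): name is "scene" or "top" or "wrist"; returns the picture (420x560x3 uint8, red, green, blue); there is no depth.
- ctrl.calibration(name): a dict with "K" (3x3 intrinsics, pixels), "extrinsics" (4x4, takes a point from camera to world coordinates); the wrist camera has in their place "hand_eye" (4x4, takes a point from camera to tool coordinates, whose origin is the TCP and whose axes are the flange's). Camera axes: x right, y down, z forward; pixel columns grow to the right and rows downward; lengths in m; the calibration is good to about 2 mm. A picture is of the moment at which its call begins: read the wrist's pose just before it. calibration takes no time and is no camera call.
- ctrl.close_job(): hands the job in; it is judged then, once.
The state is a dict: "clock": time; "joint_pos": joint angles; "qvel": joint speeds; "tau": joint torques, N m; "tool_pos": TCP position; "orientation": TCP orientation; "force": force on the tool from outside, world axes, zero at the start; "moment": the same for the moment, N m; "opening": finger opening in m; "gripper_force": force on a finger pad.
Only numpy, scipy, OpenCV 4.12 (cv2) and the standard library are available. Lean on these libraries where they do the work, as an engineer would, in place of code of your own. Each camera call takes 0.05 s, during which the arm holds its last target. There are 200 camera calls.

## Working session

There is one attempt and no reset: what is moved stays moved. The work goes in short steps, Python scripts to look and compute and a tool call to move; the robot and the scene stay as the last step left them, time stands still between calls to the robot, and variables do not carry over. Pictures are saved under pics/ and viewed, at most 14 in all, crops included, and the job is handed in when it is done.

Besides the shell and the picture viewer there is one more tool, called after "Emit:" by a JSON object that holds its "method" and its "body", one argument or row to a line. apply_moves: Moves the arm, as the interface text tells. Its arguments: {"type":"object","properties":{"targets":{"type":"array","items":{"type":"object","properties":{"travel":{"type":"array","items":{"type":"number"}},"roll":{"type":"number"},"jaw":{"type":"number"}}}}},"required":["targets"]}

```bash
ls; mkdir -p pics
python3 - <<'E'
from plant import ctrl
import cv2,numpy as np
np.set_printoptions(precision=4,suppress=True)
o=ctrl.get_obs(); print(o)
for n in ("scene","top","wrist"):
    im=ctrl.snapshot(n); cv2.imwrite(f"pics/{n}0.png",im[:,:,::-1]); 
    c=ctrl.calibration(n); print(n,c)
E
```

```text
pics
{'clock': 0.0, 'joint_pos': array([-49.6712,  20.5932,   0.6327,  -0.0198, -70.1373, -16.5088]), 'qvel': array([ 0.0368, -0.0139,  0.0225, -0.0844,  0.0651, -0.0725]), 'tau': array([ -0.0004, -58.271 ,  29.3041,   6.9972,   0.0066,  -0.0002]), 'tool_pos': array([ 0.2724, -0.6171,  0.2476]), 'orientation': array([ 179.9009,   -0.0099, -156.1867]), 'force': array([ 0.1748, -0.5175, -0.1983]), 'moment': array([-0.0562, -0.0504,  0.0296]), 'gripper_force': 0.0, 'opening': 0.08748998542721624}
scene {'K': array([[434.5885,   0.    , 278.3323],
       [  0.    , 434.5885, 206.6692],
       [  0.    ,   0.    ,   1.    ]]), 'extrinsics': array([[-0.715 ,  0.5015, -0.4871,  1.0862],
       [ 0.6991,  0.5248, -0.4857,  0.4077],
       [ 0.012 , -0.6878, -0.7258,  0.7939],
       [ 0.    ,  0.    ,  0.    ,  1.    ]])}
top {'K': array([[380.5518,   0.    , 274.2455],
       [  0.    , 380.5518, 209.9179],
       [  0.    ,   0.    ,   1.    ]]), 'extrinsics': array([[-0.0064, -0.9985,  0.0542,  0.5198],
       [-0.9999,  0.0055, -0.0157, -0.0854],
       [ 0.0154, -0.0543, -0.9984,  1.088 ],
       [ 0.    ,  0.    ,  0.    ,  1.    ]])}
wrist {'K': array([[374.6749,   0.    , 275.1455],
       [  0.    , 374.6749, 216.6662],
       [  0.    ,   0.    ,   1.    ]]), 'hand_eye': array([[-0.0002, -0.9566, -0.2914,  0.0779],
       [ 1.    , -0.0001, -0.0002,  0.0002],
       [ 0.0002, -0.2914,  0.9566, -0.1361],
       [ 0.    ,  0.    ,  0.    ,  1.    ]])}
```

View pics/top0.png

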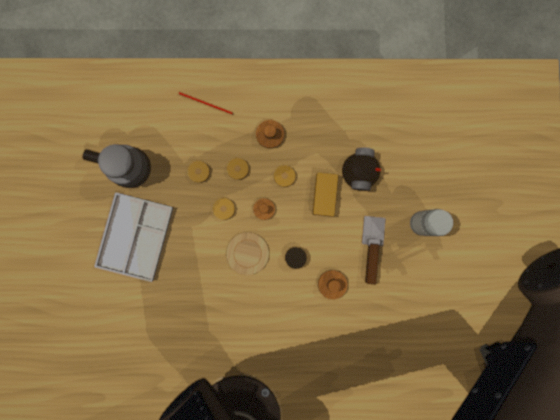

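View pics/scene0.png

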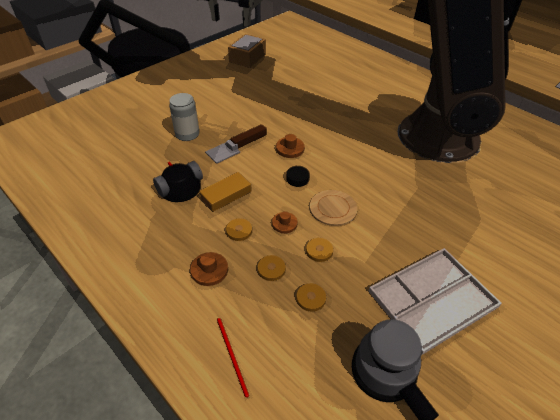

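The top view shows four tan discs at (198,172), (237,169), (285,177) and (223,209), the pad at (296,258), the plate at (248,253), the block at (325,194), the knife at (373,250) and the tray at (134,237). Three things could be the cap: (270,134), (264,209) and (333,284). The one at (264,209) looks smallest. I'll measure these next.

```bash
cat > h.py <<'E'
from plant import ctrl
import cv2,numpy as np
from scipy.spatial.transform import Rotation as R
np.set_printoptions(precision=4,suppress=True)
def pose():
    o=ctrl.get_obs(); T=np.eye(4); T[:3,:3]=R.from_euler('xyz',o['orientation'],degrees=True).as_matrix(); T[:3,3]=o['tool_pos']; return T,o
def cam(n):
    c=ctrl.calibration(n)
    if n=='wrist': return c['K'],pose()[0]@c['hand_eye']
    return c['K'],c['extrinsics']
def cast(K,E,px,z):
    px=np.atleast_2d(np.asarray(px,float)); d=np.c_[px,np.ones(len(px))]@np.linalg.inv(K).T@E[:3,:3].T
    o=E[:3,3]; return o+d*((z-o[2])/d[:,2])[:,None]
def shot(n,name=None):
    K,E=cam(n); im=ctrl.snapshot(n)
    if name: cv2.imwrite(f'pics/{name}.png',im[:,:,::-1])
    return K,E,im
def project(K,E,P):
    p=(np.atleast_2d(P)-E[:3,3])@E[:3,:3]@K.T; return p[:,:2]/p[:,2:]
def rectify(K,E,im,z,c,half,s=0.5):
    "top-down picture of plane z around c: row=-x, col=-y, s mm per px"
    n=int(2*half/s*1000); W=np.array([[c[0]+half,c[1]+half,z],[c[0]+half,c[1]-half,z],[c[0]-half,c[1]-half,z],[c[0]-half,c[1]+half,z]])
    H=cv2.getPerspectiveTransform(project(K,E,W).astype(np.float32),np.float32([[0,0],[n,0],[n,n],[0,n]]))
    return cv2.warpPerspective(im,H,(n,n))
def go(x,y,z,yaw=None):
    "travel in tool axes (mm) from the present pose, and roll"
    T,o=pose(); t=T[:3,:3].T@(np.array([x,y,z])-T[:3,3])*1000
    r=0 if yaw is None else (o['orientation'][2]-yaw+90)%180-90
    print('travel',t.round(1),'roll',round(r,1),'| pos',o['tool_pos'],'rpy',o['orientation'],'j6',o['joint_pos'][5].round(1),'open',round(o['opening']*1000,1),'t',o['clock'])
E
python3 - <<'E'
from h import *
K,E=cam('top'); im=cv2.imread('pics/top0.png'); hsv=cv2.cvtColor(im,cv2.COLOR_BGR2HSV)
P={'d1':(198,172),'d2':(237,169),'d3':(285,177),'d4':(223,209),'capA':(270,134),'capB':(264,209),'capC':(333,284),'pad':(296,258),'plate':(248,253),'block':(325,194),'hand':(373,265),'blade':(373,230),'trayL':(120,232),'trayS':(152,250),'sander':(125,165),'resp':(361,170),'tin':(425,223),'wood':(300,330)}
for k,(u,v) in P.items(): print(k,hsv[v,u],cast(K,E,(u,v),0.012)[0,:2])
big=cv2.resize(im[110:310,80:420],None,fx=2.3,fy=2.3,interpolation=cv2.INTER_CUBIC); cv2.imwrite('pics/topc.png',cv2.convertScaleAbs(big,alpha=1.5))
E
```

```text
d1 [ 17 141 134] [0.6872 0.1135]
d2 [ 18 142 135] [0.6953 0.0029]
d3 [ 18 142 147] [ 0.6719 -0.1335]
d4 [ 17 143 152] [0.5816 0.0426]
capA [ 14 173 128] [ 0.7959 -0.0915]
capB [ 15 182 136] [ 0.581  -0.0733]
capC [ 15 178 135] [ 0.3689 -0.266 ]
pad [ 18 104  44] [ 0.4423 -0.1626]
plate [ 18 119 157] [ 0.4573 -0.0277]
block [ 20 177 157] [ 0.6227 -0.2469]
hand [ 13 176  81] [ 0.421  -0.3799]
blade [ 11  15 140] [ 0.5196 -0.3819]
trayL [150   3 163] [0.5185 0.3309]
trayS [ 27  16 162] [0.4676 0.241 ]
sander [  9  17 105] [0.708  0.3198]
resp [ 9 83 40] [ 0.6911 -0.351 ]
tin [ 24  23 111] [ 0.5386 -0.5308]
wood [ 19 131 154] [ 0.2426 -0.1719]
```

View pics/topc.png

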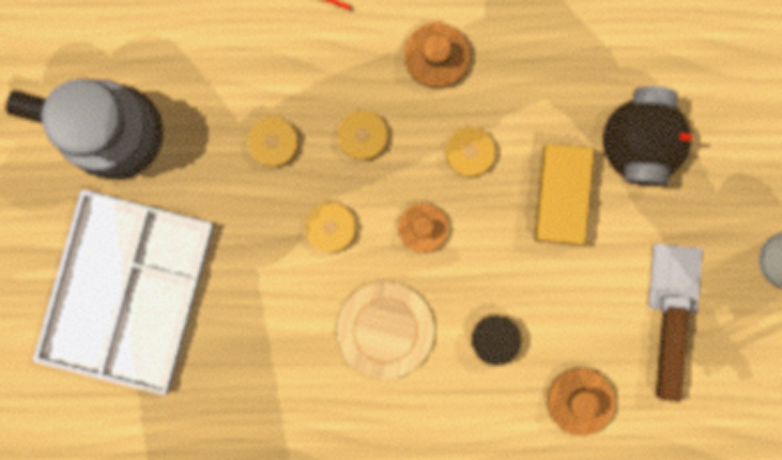

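The crop confirms that the cover at full-frame (264,209) is the smallest of the three, against about 74 px for the other two. That makes it the cap. I'll move to a survey pose now.

Run:
```python
from h import *
go(0.54,-0.08,0.42,180)
```

```text
travel [-461.7  383.6 -171.7] roll 23.8 | pos [ 0.2725 -0.6172  0.2478] rpy [ 179.9268   -0.0072 -156.1842] j6 -16.5 open 87.3 t 0.15
```

Emit:
{"method": "apply_moves", "body": {
  "targets": [
    {"travel":[-30,25,-20],"roll":0,"jaw":87},
    {"travel":[-33,27,-15],"roll":0,"jaw":87},
    {"travel":[-33,27,-15],"roll":0,"jaw":87},
    {"travel":[-33,27,-15],"roll":0,"jaw":87},
    {"travel":[-33,27,-15],"roll":0,"jaw":87},
    {"travel":[-33,27,-15],"roll":0,"jaw":87},
    {"travel":[-33,27,-15],"roll":0,"jaw":87},
    {"travel":[-33,27,-15],"roll":0,"jaw":87},
    {"travel":[-33,27,-15],"roll":0,"jaw":87},
    {"travel":[-33,27,-15],"roll":0,"jaw":87}
  ]
}}

```text
clock: 1.15
tool_pos: [0.4638, -0.2385, 0.4042]
orientation: [180.0, 0.0, -156.2]
force: [0.9, -1.0, -0.2]
opening: 0.0869
gripper_force: 0.0
```

Emit:
{"method": "apply_moves", "body": {
  "targets": [
    {"travel":[-33,27,-15],"roll":0,"jaw":87},
    {"travel":[-33,27,-5],"roll":0,"jaw":87},
    {"travel":[-33,27,0],"roll":0,"jaw":87},
    {"travel":[-33,27,0],"roll":0,"jaw":87},
    {"travel":[0,0,0],"roll":8,"jaw":87},
    {"travel":[0,0,0],"roll":8,"jaw":87},
    {"travel":[0,0,0],"roll":8,"jaw":87},
    {"travel":[0,0,0],"roll":0,"jaw":87},
    {"travel":[0,0,0],"roll":0,"jaw":87}
  ]
}}

```text
clock: 2.05
tool_pos: [0.5405, -0.0881, 0.4234]
orientation: [180.0, -0.0, -179.9]
force: [-0.2, -0.3, 0.1]
opening: 0.0867
gripper_force: 0.0
```

Run:
```python
from h import *
go(0.54,-0.08,0.42,180)
K,E,im=shot('wrist','w1'); np.savez('w1.npz',K=K,E=E,im=im)
```

```text
travel [0.5 8.1 3.4] roll 0.1 | pos [ 0.5405 -0.0881  0.4234] rpy [ 179.9973   -0.0157 -179.9404] j6 -101.2 open 86.7 t 2.05
```

View pics/w1.png

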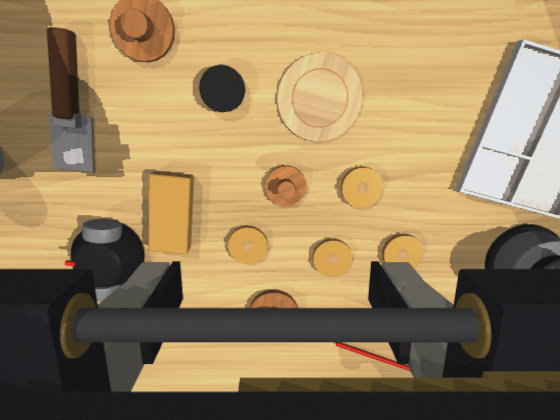

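The wrist picture shows the plate at (320,97), the pad at (222,88), the cap at (286,186), and discs at (362,187), (248,245), (332,258) and (403,253). The block is at (170,212), the knife runs from (62,60) to (73,150), and the tray is on the right. I'll take positions from colour masks.

```bash
cat >> h.py <<'E'
def blobs(im,seeds,tol=(7,50,60)):
    hsv=cv2.cvtColor(cv2.cvtColor(im,cv2.COLOR_RGB2BGR),cv2.COLOR_BGR2HSV)
    return hsv
def contour(mask,p):
    "largest contour nearest to / containing pixel p"
    cs,_=cv2.findContours(mask,cv2.RETR_EXTERNAL,cv2.CHAIN_APPROX_NONE)
    cs=[c for c in cs if cv2.contourArea(c)>150]
    return max(cs,key=lambda c:cv2.pointPolygonTest(c,(float(p[0]),float(p[1])),True))
def circ(K,E,c,z):
    "circle on plane z: centre, radius by hull outline"
    W=cast(K,E,c.reshape(-1,2),z)[:,:2]; (x,y),r=cv2.minEnclosingCircle((W*1000).astype(np.float32))
    A=np.c_[2*W,np.ones(len(W))]; s=np.linalg.lstsq(A,(W**2).sum(1),rcond=None)[0]
    return s[:2],np.sqrt(s[2]+s[:2]@s[:2]),r/1000
E
python3 - <<'E'
from h import *
d=np.load('w1.npz'); K,E,im=d['K'],d['E'],d['im']
hsv=cv2.cvtColor(im,cv2.COLOR_RGB2HSV)
for p in [(375,180),(362,205),(258,252),(320,262),(395,255),(300,195),(170,212),(222,88),(320,75),(320,120),(290,97),(345,97),(400,140),(260,140),(320,220),(440,160),(300,400)]: print(p,hsv[p[1],p[0]])
S=hsv[:,:,1]; m=((S>165)).astype(np.uint8)*255
cv2.imwrite('pics/m.png',np.hstack([m[:280],]))
print(np.percentile(S[:260],[5,25,50,75,90,95]))
E
```

```text
(375, 180) [ 19 146 227]
(362, 205) [ 19 153 222]
(258, 252) [ 19 162 216]
(320, 262) [ 19 159 216]
(395, 255) [ 19 157 219]
(300, 195) [ 13 157 179]
(170, 212) [ 19 159 216]
(222, 88) [ 0 17 44]
(320, 75) [ 19  97 227]
(320, 120) [ 17 106 207]
(290, 97) [ 21  92 229]
(345, 97) [ 22  88 228]
(400, 140) [ 21 110 228]
(260, 140) [ 19 115 222]
(320, 220) [ 18 117 213]
(440, 160) [ 20 110 228]
(300, 400) [60 10 26]
[  7. 109. 114. 117. 124. 156.]
```

View pics/m.png

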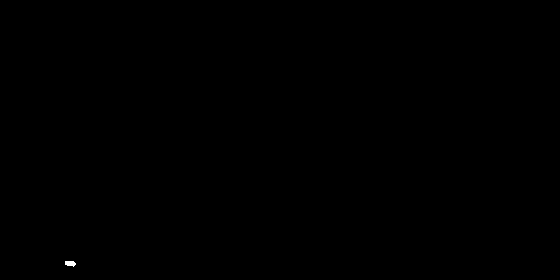

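Run:
```python
from h import *
d=np.load('w1.npz'); K,E,im=d['K'],d['E'],d['im']
hsv=cv2.cvtColor(im,cv2.COLOR_RGB2HSV); bl=cv2.medianBlur(hsv,5); S,V=bl[:,:,1].astype(int),bl[:,:,2].astype(int)
u=lambda m:(m.astype(np.uint8)*255)
mt=u((S>136)&(V>120)); mt[262:]=0
for n,p,z in [('d4',(362,187),.012),('d3',(248,245),.012),('d2',(332,258),.012),('d1',(403,253),.012),('cap',(286,190),.010)]:
    c=contour(mt,p); print(n,*circ(K,E,c,z),cv2.boundingRect(c))
c=contour(u(V<80)[:200],(222,88)); print('pad',*circ(K,E,c,.022),cv2.boundingRect(c))
mp=u((S<107)&(S>70)); mp=cv2.morphologyEx(mp,cv2.MORPH_OPEN,np.ones((7,7))); c=cv2.convexHull(contour(mp[:200],(320,125))); print('plate',*circ(K,E,c,.006),cv2.boundingRect(c))
c=contour(mt,(170,212)); W=cast(K,E,c.reshape(-1,2),.03)[:,:2]*1000; print('block',cv2.minAreaRect(W.astype(np.float32)),cv2.minAreaRect(c))
mh=u((V<140)&(S>100)); c=contour(mh[:130],(62,70)); W=cast(K,E,c.reshape(-1,2),.028)[:,:2]*1000; print('handle',cv2.minAreaRect(W.astype(np.float32)))
mb=u((S<70)&(V>80)); c=contour(mb,(60,150)); W=cast(K,E,c.reshape(-1,2),.004)[:,:2]*1000; print('blade',cv2.minAreaRect(W.astype(np.float32)),cv2.boundingRect(c))
cv2.imwrite('pics/p.png',im[30:170,250:400,::-1].repeat(4,0).repeat(4,1))
```

```text
d4 [0.5831 0.0411] 0.030486894501731292 0.03151862907409668 (341, 167, 42, 41)
d3 [ 0.6746 -0.1311] 0.030310426847809713 0.03165260124206543 (228, 226, 40, 36)
d2 [0.6886 0.0018] 0.024136132142902996 0.03129343414306641 (313, 239, 39, 23)
d1 [0.6836 0.1128] 0.027382286080062497 0.0323214111328125 (383, 234, 40, 28)
cap [ 0.5816 -0.0725] 0.030108179441757633 0.030934789657592773 (265, 166, 41, 40)
pad [ 0.4444 -0.1605] 0.02982169036982132 0.030725326538085938 (199, 65, 46, 47)
plate [ 0.4563 -0.0254] 0.05943155168917319 0.05994221878051758 (277, 53, 85, 88)
block ((620.097900390625, -242.9105224609375), (63.896697998046875, 121.47189331054688), 83.73714447021484) ((169.3936767578125, 213.23306274414062), (44.37828826904297, 78.81546020507812), 2.726310968399048)
handle ((422.8469543457031, -399.47113037109375), (149.7134246826172, 138.2357177734375), 0.04923003166913986)
blade ((518.1883544921875, -385.18450927734375), (61.792354583740234, 81.00260162353516), 83.93339538574219) (49, 113, 45, 59)
```

Emit:
{"method": "apply_moves", "body": {
  "targets": [
    {"travel":[12,-9,40],"roll":0,"jaw":87},
    {"travel":[12,-9,40],"roll":0,"jaw":87},
    {"travel":[12,-9,40],"roll":0,"jaw":87},
    {"travel":[12,-9,40],"roll":0,"jaw":87},
    {"travel":[12,-9,40],"roll":0,"jaw":87},
    {"travel":[12,-9,40],"roll":0,"jaw":87},
    {"travel":[12,-9,40],"roll":0,"jaw":87},
    {"travel":[12,-9,40],"roll":0,"jaw":87},
    {"travel":[0,0,0],"roll":0,"jaw":87},
    {"travel":[0,0,0],"roll":0,"jaw":87}
  ]
}}

```text
clock: 3.1
tool_pos: [0.4448, -0.1601, 0.104]
orientation: [-180.0, -0.0, 179.9]
force: [1.2, 0.2, 1.0]
opening: 0.087
gripper_force: 0.0
```

Run:
```python
from h import *
go(0.4444,-0.1605,0.027,180)
```

```text
travel [ 0.3 -0.3 77. ] roll -0.1 | pos [ 0.4448 -0.1601  0.104 ] rpy [-179.9647   -0.0472  179.9094] j6 -94.3 open 87.0 t 3.1
```

Emit:
{"method": "apply_moves", "body": {
  "targets": [
    {"travel":[0,0,40],"roll":0,"jaw":87},
    {"travel":[0,0,25],"roll":0,"jaw":87},
    {"travel":[0,0,12],"roll":0,"jaw":87},
    {"travel":[0,0,0],"roll":0,"jaw":87},
    {"travel":[0,0,0],"roll":0,"jaw":50},
    {"travel":[0,0,0],"roll":0,"jaw":50},
    {"travel":[0,0,0],"roll":0,"jaw":50},
    {"travel":[0,0,0],"roll":0,"jaw":50},
    {"travel":[0,0,0],"roll":0,"jaw":50}
  ]
}}

```text
clock: 4.0
tool_pos: [0.4451, -0.1598, 0.0275]
orientation: [-180.0, 0.1, 179.8]
force: [-1.6, 0.4, 7.7]
opening: 0.0613
gripper_force: 30.0
```

Emit:
{"method": "apply_moves", "body": {
  "targets": [
    {"travel":[0,0,-20],"roll":0,"jaw":50},
    {"travel":[0,0,-30],"roll":0,"jaw":50},
    {"travel":[-3,30,0],"roll":0,"jaw":50},
    {"travel":[-3,35,0],"roll":0,"jaw":50},
    {"travel":[-3,35,0],"roll":0,"jaw":50},
    {"travel":[-2,34,0],"roll":0,"jaw":50},
    {"travel":[0,0,0],"roll":0,"jaw":50},
    {"travel":[0,0,25],"roll":0,"jaw":50},
    {"travel":[0,0,14],"roll":0,"jaw":50},
    {"travel":[0,0,0],"roll":0,"jaw":50}
  ]
}}

```text
clock: 5.0
tool_pos: [0.4543, -0.0265, 0.0362]
orientation: [-179.9, -0.2, 179.8]
force: [0.2, -0.9, -0.3]
opening: 0.0614
gripper_force: 30.0
```

Emit:
{"method": "apply_moves", "body": {
  "targets": [
    {"travel":[-2,1,1],"roll":0,"jaw":50},
    {"travel":[0,0,0],"roll":0,"jaw":50},
    {"travel":[0,0,1],"roll":0,"jaw":50},
    {"travel":[0,0,0],"roll":0,"jaw":50},
    {"travel":[0,0,0],"roll":0,"jaw":80},
    {"travel":[0,0,0],"roll":0,"jaw":87},
    {"travel":[0,0,0],"roll":0,"jaw":87},
    {"travel":[0,0,-30],"roll":0,"jaw":87},
    {"travel":[0,0,-40],"roll":0,"jaw":87},
    {"travel":[0,0,0],"roll":0,"jaw":87}
  ]
}}

```text
clock: 6.0
tool_pos: [0.4608, -0.0241, 0.11]
orientation: [179.9, 0.4, 179.9]
force: [0.7, 0.6, -1.1]
opening: 0.087
gripper_force: 0.0
```

Run:
```python
from h import *
go(0.5831,0.0411,0.10,180)
```

```text
travel [-122.1   65.4   11. ] roll -0.1 | pos [ 0.4608 -0.0241  0.11  ] rpy [179.8963   0.431  179.8923] j6 -111.8 open 87.0 t 6.0
```

Emit:
{"method": "apply_moves", "body": {
  "targets": [
    {"travel":[-24,13,-30],"roll":0,"jaw":87},
    {"travel":[-24,13,-30],"roll":0,"jaw":87},
    {"travel":[-24,13,-30],"roll":0,"jaw":87},
    {"travel":[-25,13,-30],"roll":0,"jaw":87},
    {"travel":[-25,13,-30],"roll":0,"jaw":87},
    {"travel":[0,0,0],"roll":0,"jaw":87},
    {"travel":[0,0,0],"roll":0,"jaw":87},
    {"travel":[0,0,0],"roll":0,"jaw":87}
  ]
}}

```text
clock: 6.8
tool_pos: [0.5789, 0.0395, 0.2543]
orientation: [-180.0, -0.1, 179.8]
force: [-0.2, -0.7, -0.4]
opening: 0.0867
gripper_force: 0.0
```

```bash
cat >> h.py <<'E'
def look(spec,name=None):
    "spec: list of (name, pixel-or-world-guess xyz, z, kind) ; kinds tan, dark, plate"
    K,E,im=shot('wrist',name); hsv=cv2.medianBlur(cv2.cvtColor(im,cv2.COLOR_RGB2HSV),5); S,V=hsv[:,:,1].astype(int),hsv[:,:,2].astype(int)
    M={'tan':(S>136)&(V>120),'dark':(V<80),'plate':(S<107)&(S>60)}
    for n,g,z,k in spec:
        p=project(K,E,[*g,z])[0]; m=M[k].astype(np.uint8)*255
        if k=='dark': m[int(p[1])+70:]=0
        if k=='plate': m=cv2.morphologyEx(m,cv2.MORPH_OPEN,np.ones((7,7)))
        try:
            c=contour(m,p); c=cv2.convexHull(c) if k=='plate' else c
            s,r,r2=circ(K,E,c,z); print(n,p.round(0),'centre',s,'r',round(r,4),round(r2,4),'box',cv2.boundingRect(c))
        except Exception as e: print(n,p,e)
    return K,E,im
E
python3 - <<'E'
from h import *
look([('pad',(.456,-.025),.028,'dark'),('plate',(.456,-.08),.006,'plate'),('d4',(.583,.041),.012,'tan'),('d2',(.689,.002),.012,'tan'),('d1',(.6836,.1128),.012,'tan'),('cap',(.5816,-.0725),.01,'tan')],'w2')
go(0.5831,0.0411,0.024,180)
E
```

```text
pad [202.  51.] centre [ 0.4576 -0.0233] r 0.0304 0.0313 box (169, 15, 70, 74)
plate [148.  54.] centre [ 0.4562 -0.0251] r 0.0595 0.0599 box (143, 0, 127, 119)
d4 [276. 186.] centre [0.5832 0.0421] r 0.0304 0.0312 box (248, 157, 60, 59)
d2 [241. 280.] centre [0.6962 0.003 ] r 0.0299 0.0322 box (215, 262, 55, 46)
d1 [341. 275.] centre [0.6893 0.1138] r 0.0305 0.0319 box (314, 253, 56, 52)
cap [167. 185.] centre [ 0.582  -0.0704] r 0.0259 0.0312 box (138, 156, 60, 58)
travel [ -4.7   1.9 230.4] roll -0.2 | pos [0.5789 0.0393 0.2544] rpy [-179.9733   -0.1182  179.8076] j6 -113.4 open 86.8 t 6.85
```

View pics/w2.png

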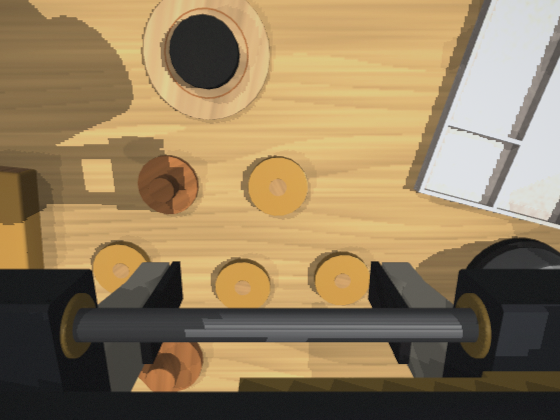

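The pad sits about 2 mm from the plate's centre, with its blob at (202,51). The discs at (278,186), (243,285) and (341,277) are clear. I'll pick the one at (278,186).

Emit:
{"method": "apply_moves", "body": {
  "targets": [
    {"travel":[-5,3,40],"roll":0,"jaw":87},
    {"travel":[0,0,45],"roll":0,"jaw":87},
    {"travel":[0,0,45],"roll":0,"jaw":87},
    {"travel":[0,0,45],"roll":0,"jaw":87},
    {"travel":[0,0,35],"roll":0,"jaw":87},
    {"travel":[0,0,10],"roll":0,"jaw":87},
    {"travel":[0,0,0],"roll":0,"jaw":87},
    {"travel":[0,0,8],"roll":0,"jaw":87},
    {"travel":[0,0,0],"roll":0,"jaw":87},
    {"travel":[0,0,0],"roll":0,"jaw":87}
  ]
}}

```text
clock: 7.85
tool_pos: [0.5857, 0.043, 0.0289]
orientation: [180.0, 0.1, 179.8]
force: [-0.2, -0.3, -0.1]
opening: 0.0869
gripper_force: 0.0
```

Emit:
{"method": "apply_moves", "body": {
  "targets": [
    {"travel":[2,-1,4],"roll":0,"jaw":87},
    {"travel":[0,0,0],"roll":0,"jaw":87},
    {"travel":[0,0,0],"roll":0,"jaw":50},
    {"travel":[0,0,0],"roll":0,"jaw":50},
    {"travel":[0,0,0],"roll":0,"jaw":50},
    {"travel":[0,0,0],"roll":0,"jaw":50},
    {"travel":[0,0,0],"roll":0,"jaw":50}
  ]
}}

```text
clock: 8.55
tool_pos: [0.5831, 0.0418, 0.0236]
orientation: [180.0, 0.0, 179.8]
force: [0.1, 0.4, 0.6]
opening: 0.0619
gripper_force: 3.0
```

Emit:
{"method": "apply_moves", "body": {
  "targets": [
    {"travel":[0,0,0],"roll":0,"jaw":50},
    {"travel":[0,0,0],"roll":0,"jaw":50},
    {"travel":[0,0,-30],"roll":0,"jaw":50},
    {"travel":[0,0,-40],"roll":0,"jaw":50},
    {"travel":[32,-17,0],"roll":0,"jaw":50},
    {"travel":[32,-17,0],"roll":0,"jaw":50},
    {"travel":[32,-17,0],"roll":0,"jaw":50},
    {"travel":[31,-16,0],"roll":0,"jaw":50},
    {"travel":[0,0,0],"roll":0,"jaw":50},
    {"travel":[0,0,0],"roll":0,"jaw":50}
  ]
}}

```text
clock: 9.55
tool_pos: [0.4558, -0.025, 0.0941]
orientation: [180.0, 0.1, 179.8]
force: [0.6, 0.6, 0.0]
opening: 0.061
gripper_force: 30.0
```

Run:
```python
from h import *
go(0.4565,-0.0248,0.0526,180)
```

```text
travel [-0.6  0.2 41.5] roll -0.2 | pos [ 0.4558 -0.025   0.0941] rpy [179.9819   0.0679 179.8143] j6 -111.9 open 61.0 t 9.55
```

Emit:
{"method": "apply_moves", "body": {
  "targets": [
    {"travel":[-1,0,25],"roll":0,"jaw":50},
    {"travel":[0,0,14],"roll":0,"jaw":50},
    {"travel":[0,0,0],"roll":0,"jaw":50},
    {"travel":[0,0,3],"roll":0,"jaw":50},
    {"travel":[0,0,0],"roll":0,"jaw":50},
    {"travel":[0,0,0],"roll":0,"jaw":50}
  ]
}}

```text
clock: 10.15
tool_pos: [0.4574, -0.0246, 0.0521]
orientation: [180.0, 0.1, 179.8]
force: [0.0, -0.5, 0.0]
opening: 0.0609
gripper_force: 30.0
```

Emit:
{"method": "apply_moves", "body": {
  "targets": [
    {"travel":[0,0,0],"roll":0,"jaw":75},
    {"travel":[0,0,0],"roll":0,"jaw":87},
    {"travel":[0,0,0],"roll":0,"jaw":87},
    {"travel":[0,0,-30],"roll":0,"jaw":87},
    {"travel":[0,0,-30],"roll":0,"jaw":87},
    {"travel":[-48,5,0],"roll":0,"jaw":87},
    {"travel":[-48,6,0],"roll":0,"jaw":87},
    {"travel":[-48,6,0],"roll":0,"jaw":87},
    {"travel":[-48,6,0],"roll":0,"jaw":87},
    {"travel":[-48,5,0],"roll":0,"jaw":87}
  ]
}}

```text
clock: 11.15
tool_pos: [0.6987, 0.0026, 0.1115]
orientation: [180.0, 0.0, 179.8]
force: [-0.5, 0.8, 0.2]
opening: 0.087
gripper_force: 0.0
```

Emit:
{"method": "apply_moves", "body": {
  "targets": [
    {"travel":[0,0,25],"roll":0,"jaw":87},
    {"travel":[0,0,25],"roll":0,"jaw":87},
    {"travel":[0,0,0],"roll":0,"jaw":87},
    {"travel":[0,0,0],"roll":0,"jaw":87}
  ]
}}

```text
clock: 11.55
tool_pos: [0.6967, 0.0022, 0.0615]
orientation: [-180.0, -0.1, 179.8]
force: [-0.1, -0.3, 0.7]
opening: 0.0871
gripper_force: 0.0
```

Run:
```python
from h import *
go(0.6962,0.003,0.024,180)
```

```text
travel [ 0.4  0.8 37.5] roll -0.2 | pos [0.6967 0.0022 0.0615] rpy [-179.9591   -0.0693  179.8395] j6 -106.3 open 87.1 t 11.55
```

Emit:
{"method": "apply_moves", "body": {
  "targets": [
    {"travel":[0,1,25],"roll":0,"jaw":87},
    {"travel":[0,0,12],"roll":0,"jaw":87},
    {"travel":[0,0,0],"roll":0,"jaw":87},
    {"travel":[0,0,0],"roll":0,"jaw":50},
    {"travel":[0,0,0],"roll":0,"jaw":50},
    {"travel":[0,0,0],"roll":0,"jaw":50},
    {"travel":[0,0,0],"roll":0,"jaw":50},
    {"travel":[0,0,0],"roll":0,"jaw":50},
    {"travel":[0,0,0],"roll":0,"jaw":50}
  ]
}}

```text
clock: 12.45
tool_pos: [0.6973, 0.0035, 0.0254]
orientation: [180.0, 0.1, 179.8]
force: [-1.3, 0.2, 6.0]
opening: 0.0609
gripper_force: 30.0
```

Emit:
{"method": "apply_moves", "body": {
  "targets": [
    {"travel":[0,0,-40],"roll":0,"jaw":50},
    {"travel":[0,0,-40],"roll":0,"jaw":50},
    {"travel":[40,-5,0],"roll":0,"jaw":50},
    {"travel":[40,-5,0],"roll":0,"jaw":50},
    {"travel":[40,-5,0],"roll":0,"jaw":50},
    {"travel":[40,-5,0],"roll":0,"jaw":50},
    {"travel":[40,-4,0],"roll":0,"jaw":50},
    {"travel":[40,-4,0],"roll":0,"jaw":50},
    {"travel":[0,0,0],"roll":0,"jaw":50},
    {"travel":[0,0,0],"roll":0,"jaw":50}
  ]
}}

```text
clock: 13.45
tool_pos: [0.4566, -0.0238, 0.1051]
orientation: [180.0, 0.1, 179.9]
force: [1.0, 0.2, 0.6]
opening: 0.0612
gripper_force: 30.0
```

Run:
```python
from h import *
go(0.4565,-0.0248,0.0646,180)
```

```text
travel [ 0.1 -1.  40.5] roll -0.1 | pos [ 0.4566 -0.0238  0.1051] rpy [179.974    0.0736 179.8534] j6 -112.0 open 61.2 t 13.45
```

Emit:
{"method": "apply_moves", "body": {
  "targets": [
    {"travel":[0,-1,25],"roll":0,"jaw":50},
    {"travel":[0,0,12],"roll":0,"jaw":50},
    {"travel":[0,0,0],"roll":0,"jaw":50},
    {"travel":[0,0,2],"roll":0,"jaw":50},
    {"travel":[0,0,0],"roll":0,"jaw":50},
    {"travel":[0,0,0],"roll":0,"jaw":50}
  ]
}}

```text
clock: 14.05
tool_pos: [0.4573, -0.0247, 0.066]
orientation: [180.0, 0.0, 179.8]
force: [0.1, 0.4, -0.7]
opening: 0.0614
gripper_force: 30.0
```

Emit:
{"method": "apply_moves", "body": {
  "targets": [
    {"travel":[0,0,0],"roll":0,"jaw":75},
    {"travel":[0,0,0],"roll":0,"jaw":87},
    {"travel":[0,0,0],"roll":0,"jaw":87},
    {"travel":[0,0,-30],"roll":0,"jaw":87},
    {"travel":[0,0,-20],"roll":0,"jaw":87},
    {"travel":[-39,23,0],"roll":0,"jaw":87},
    {"travel":[-39,23,0],"roll":0,"jaw":87},
    {"travel":[-39,23,0],"roll":0,"jaw":87},
    {"travel":[-39,23,0],"roll":0,"jaw":87},
    {"travel":[-39,23,0],"roll":0,"jaw":87}
  ]
}}

```text
clock: 15.05
tool_pos: [0.6536, 0.0905, 0.1156]
orientation: [180.0, 0.0, 179.8]
force: [0.5, -0.6, 0.4]
opening: 0.0866
gripper_force: 0.0
```

Emit:
{"method": "apply_moves", "body": {
  "targets": [
    {"travel":[-38,23,0],"roll":0,"jaw":87},
    {"travel":[0,0,25],"roll":0,"jaw":87},
    {"travel":[0,0,25],"roll":0,"jaw":87},
    {"travel":[0,0,0],"roll":0,"jaw":87},
    {"travel":[0,0,0],"roll":0,"jaw":87}
  ]
}}

```text
clock: 15.55
tool_pos: [0.6901, 0.1122, 0.0655]
orientation: [-179.9, -0.1, 179.8]
force: [-0.3, -0.4, 1.1]
opening: 0.0869
gripper_force: 0.0
```

Run:
```python
from h import *
go(0.6893,0.1138,0.024,180)
```

```text
travel [ 0.8  1.7 41.5] roll -0.2 | pos [0.6901 0.1122 0.0655] rpy [-179.9466   -0.0581  179.8391] j6 -115.3 open 86.9 t 15.55
```

Emit:
{"method": "apply_moves", "body": {
  "targets": [
    {"travel":[1,2,29],"roll":0,"jaw":87},
    {"travel":[0,0,12],"roll":0,"jaw":87},
    {"travel":[0,0,0],"roll":0,"jaw":87},
    {"travel":[0,0,0],"roll":0,"jaw":50},
    {"travel":[0,0,0],"roll":0,"jaw":50},
    {"travel":[0,0,0],"roll":0,"jaw":50},
    {"travel":[0,0,0],"roll":0,"jaw":50},
    {"travel":[0,0,0],"roll":0,"jaw":50},
    {"travel":[0,0,0],"roll":0,"jaw":50}
  ]
}}

```text
clock: 16.45
tool_pos: [0.6897, 0.1145, 0.0255]
orientation: [180.0, 0.1, 179.8]
force: [-0.1, 0.9, 6.7]
opening: 0.0612
gripper_force: 30.0
```

Emit:
{"method": "apply_moves", "body": {
  "targets": [
    {"travel":[0,0,-45],"roll":0,"jaw":50},
    {"travel":[0,0,-45],"roll":0,"jaw":50},
    {"travel":[39,-23,0],"roll":0,"jaw":50},
    {"travel":[39,-23,0],"roll":0,"jaw":50},
    {"travel":[39,-23,0],"roll":0,"jaw":50},
    {"travel":[39,-23,0],"roll":0,"jaw":50},
    {"travel":[39,-23,0],"roll":0,"jaw":50},
    {"travel":[38,-23,0],"roll":0,"jaw":50},
    {"travel":[0,0,0],"roll":0,"jaw":50},
    {"travel":[0,0,0],"roll":0,"jaw":50}
  ]
}}

```text
clock: 17.45
tool_pos: [0.4555, -0.0232, 0.1152]
orientation: [180.0, 0.1, 179.8]
force: [-0.1, 0.4, -0.5]
opening: 0.0613
gripper_force: 30.0
```

Run:
```python
from h import *
go(0.4565,-0.0248,0.0766,180)
```

```text
travel [-1.  -1.6 38.6] roll -0.2 | pos [ 0.4555 -0.0232  0.1152] rpy [179.9728   0.0772 179.8003] j6 -112.2 open 61.3 t 17.45
```

Emit:
{"method": "apply_moves", "body": {
  "targets": [
    {"travel":[-1,-2,25],"roll":0,"jaw":50},
    {"travel":[0,0,10],"roll":0,"jaw":50},
    {"travel":[0,0,0],"roll":0,"jaw":50},
    {"travel":[0,0,2],"roll":0,"jaw":50},
    {"travel":[0,0,0],"roll":0,"jaw":50},
    {"travel":[0,0,0],"roll":0,"jaw":50}
  ]
}}

```text
clock: 18.05
tool_pos: [0.4571, -0.0247, 0.0779]
orientation: [180.0, 0.0, 179.8]
force: [-0.9, 0.5, -0.7]
opening: 0.0613
gripper_force: 30.0
```

Emit:
{"method": "apply_moves", "body": {
  "targets": [
    {"travel":[0,0,0],"roll":0,"jaw":75},
    {"travel":[0,0,0],"roll":0,"jaw":87},
    {"travel":[0,0,0],"roll":0,"jaw":87},
    {"travel":[0,0,-30],"roll":0,"jaw":87},
    {"travel":[0,0,-20],"roll":0,"jaw":87},
    {"travel":[-36,-17,0],"roll":0,"jaw":87},
    {"travel":[-36,-18,0],"roll":0,"jaw":87},
    {"travel":[-36,-18,0],"roll":0,"jaw":87},
    {"travel":[-36,-18,0],"roll":0,"jaw":87},
    {"travel":[-37,-18,0],"roll":0,"jaw":87}
  ]
}}

```text
clock: 19.05
tool_pos: [0.6388, -0.1154, 0.1275]
orientation: [180.0, -0.0, 179.8]
force: [1.0, 0.6, -0.1]
opening: 0.087
gripper_force: 0.0
```

Emit:
{"method": "apply_moves", "body": {
  "targets": [
    {"travel":[-37,-18,0],"roll":0,"jaw":87},
    {"travel":[0,0,30],"roll":0,"jaw":87},
    {"travel":[0,0,30],"roll":0,"jaw":87},
    {"travel":[0,0,0],"roll":0,"jaw":87},
    {"travel":[0,0,0],"roll":0,"jaw":87}
  ]
}}

```text
clock: 19.55
tool_pos: [0.6743, -0.1327, 0.0676]
orientation: [-180.0, -0.1, 179.8]
force: [0.8, -0.4, 1.7]
opening: 0.0874
gripper_force: 0.0
```

Run:
```python
from h import *
go(0.6746,-0.1311,0.0245,180)
look([('d3',(.6746,-.1311),.012,'tan')])
```

```text
travel [-0.4  1.6 43.1] roll -0.2 | pos [ 0.6743 -0.1327  0.0676] rpy [-179.9676   -0.0805  179.8446] j6 -95.3 open 87.4 t 19.55
d3 [277. 252.] centre [ 0.6763 -0.1313] r 0.0304 0.0315 box (222, 201, 111, 104)
```

Emit:
{"method": "apply_moves", "body": {
  "targets": [
    {"travel":[-2,1,30],"roll":0,"jaw":87},
    {"travel":[0,0,13],"roll":0,"jaw":87},
    {"travel":[0,0,0],"roll":0,"jaw":87},
    {"travel":[0,0,0],"roll":0,"jaw":50},
    {"travel":[0,0,0],"roll":0,"jaw":50},
    {"travel":[0,0,0],"roll":0,"jaw":50},
    {"travel":[0,0,0],"roll":0,"jaw":50},
    {"travel":[0,0,0],"roll":0,"jaw":50},
    {"travel":[0,0,0],"roll":0,"jaw":50}
  ]
}}

```text
clock: 20.5
tool_pos: [0.677, -0.1315, 0.0255]
orientation: [-180.0, 0.1, 179.8]
force: [-1.3, 0.6, 5.5]
opening: 0.0613
gripper_force: 30.0
```

Emit:
{"method": "apply_moves", "body": {
  "targets": [
    {"travel":[0,0,-50],"roll":0,"jaw":50},
    {"travel":[0,0,-50],"roll":0,"jaw":50},
    {"travel":[36,17,0],"roll":0,"jaw":50},
    {"travel":[36,18,0],"roll":0,"jaw":50},
    {"travel":[37,18,0],"roll":0,"jaw":50},
    {"travel":[37,18,0],"roll":0,"jaw":50},
    {"travel":[37,18,0],"roll":0,"jaw":50},
    {"travel":[37,18,0],"roll":0,"jaw":50},
    {"travel":[0,0,0],"roll":0,"jaw":50},
    {"travel":[0,0,0],"roll":0,"jaw":50}
  ]
}}

```text
clock: 21.5
tool_pos: [0.4565, -0.0234, 0.1252]
orientation: [180.0, 0.1, 179.9]
force: [0.9, 0.1, -0.4]
opening: 0.0612
gripper_force: 30.0
```

Run:
```python
from h import *
go(0.4565,-0.0248,0.0895,180)
```

```text
travel [ 0.1 -1.4 35.7] roll -0.1 | pos [ 0.4565 -0.0234  0.1252] rpy [179.973    0.0788 179.924 ] j6 -112.0 open 61.2 t 21.5
```

Emit:
{"method": "apply_moves", "body": {
  "targets": [
    {"travel":[0,-1,23],"roll":0,"jaw":50},
    {"travel":[0,0,10],"roll":0,"jaw":50},
    {"travel":[0,0,0],"roll":0,"jaw":50},
    {"travel":[0,0,2],"roll":0,"jaw":50},
    {"travel":[0,0,0],"roll":0,"jaw":50},
    {"travel":[0,0,0],"roll":0,"jaw":50}
  ]
}}

```text
clock: 22.1
tool_pos: [0.4571, -0.0249, 0.0899]
orientation: [180.0, 0.0, 179.8]
force: [0.3, 0.5, -0.5]
opening: 0.061
gripper_force: 30.0
```

Emit:
{"method": "apply_moves", "body": {
  "targets": [
    {"travel":[0,0,0],"roll":0,"jaw":75},
    {"travel":[0,0,0],"roll":0,"jaw":87},
    {"travel":[0,0,0],"roll":0,"jaw":87},
    {"travel":[0,0,-30],"roll":0,"jaw":87},
    {"travel":[0,0,-40],"roll":0,"jaw":87},
    {"travel":[-32,-12,-35],"roll":0,"jaw":87},
    {"travel":[-32,-11,-35],"roll":0,"jaw":87},
    {"travel":[-32,-11,-30],"roll":0,"jaw":87},
    {"travel":[-30,-11,0],"roll":0,"jaw":87},
    {"travel":[0,0,0],"roll":0,"jaw":87}
  ]
}}

```text
clock: 23.1
tool_pos: [0.5857, -0.0712, 0.2596]
orientation: [-180.0, 0.1, 179.8]
force: [-0.6, -0.2, -0.7]
opening: 0.0869
gripper_force: 0.0
```

Run:
```python
from h import *
look([('stack',(.4563,-.025),.076,'tan'),('plate',(.456,-.08),.006,'plate'),('cap',(.583,-.0705),.01,'tan')],'w3')
go(0.583,-0.0705,0.1,180)
```

```text
stack [333.  33.] centre [ 0.4591 -0.0246] r 0.0296 0.0321 box (294, 0, 80, 80)
plate [265.  46.] centre [ 0.4573 -0.0253] r 0.0585 0.0599 box (261, 0, 124, 110)
cap [275. 178.] centre [ 0.5815 -0.0722] r 0.0302 0.0309 box (245, 147, 59, 58)
travel [  0.5   0.3 158.8] roll -0.3 | pos [ 0.5837 -0.0708  0.2588] rpy [179.9993  -0.05   179.743 ] j6 -102.4 open 87.0 t 23.15
```

View pics/w3.png

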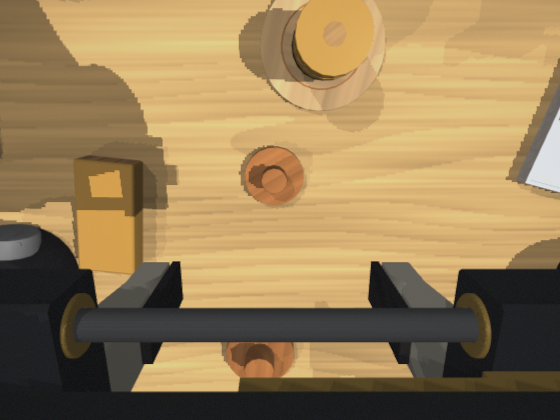

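Stack top at (334,35) is centred over the plate to about 2 mm, and the cap's at (275,177). I'll grip the cap by its knob.

Emit:
{"method": "apply_moves", "body": {
  "targets": [
    {"travel":[2,-1,45],"roll":0,"jaw":87},
    {"travel":[0,0,45],"roll":0,"jaw":87},
    {"travel":[0,0,45],"roll":0,"jaw":80},
    {"travel":[0,0,45],"roll":0,"jaw":70},
    {"travel":[0,0,0],"roll":0,"jaw":60},
    {"travel":[0,0,0],"roll":0,"jaw":60},
    {"travel":[0,0,25],"roll":0,"jaw":60},
    {"travel":[0,0,18],"roll":0,"jaw":60},
    {"travel":[0,0,0],"roll":0,"jaw":60},
    {"travel":[0,0,0],"roll":0,"jaw":60}
  ]
}}

```text
clock: 24.15
tool_pos: [0.5821, -0.071, 0.0391]
orientation: [180.0, 0.2, 179.9]
force: [0.0, 1.4, 0.7]
opening: 0.06
gripper_force: 0.0
```

Emit:
{"method": "apply_moves", "body": {
  "targets": [
    {"travel":[0,0,0],"roll":0,"jaw":30},
    {"travel":[0,0,0],"roll":0,"jaw":15},
    {"travel":[0,0,0],"roll":0,"jaw":15},
    {"travel":[0,0,0],"roll":0,"jaw":15},
    {"travel":[0,0,0],"roll":0,"jaw":15},
    {"travel":[0,0,0],"roll":0,"jaw":15},
    {"travel":[0,0,0],"roll":0,"jaw":15}
  ]
}}

```text
clock: 24.85
tool_pos: [0.5808, -0.0713, 0.0367]
orientation: [-180.0, 0.0, 179.8]
force: [-1.3, 0.6, 2.7]
opening: 0.025
gripper_force: 30.0
```

Emit:
{"method": "apply_moves", "body": {
  "targets": [
    {"travel":[0,0,-40],"roll":0,"jaw":15},
    {"travel":[0,0,-45],"roll":0,"jaw":15},
    {"travel":[0,0,-35],"roll":0,"jaw":15},
    {"travel":[31,11,0],"roll":0,"jaw":15},
    {"travel":[31,11,0],"roll":0,"jaw":15},
    {"travel":[31,12,0],"roll":0,"jaw":15},
    {"travel":[31,12,0],"roll":0,"jaw":15},
    {"travel":[0,0,0],"roll":0,"jaw":15},
    {"travel":[0,0,0],"roll":0,"jaw":15}
  ]
}}

```text
clock: 25.75
tool_pos: [0.4567, -0.0245, 0.157]
orientation: [180.0, 0.1, 179.9]
force: [1.6, 0.3, -1.0]
opening: 0.0251
gripper_force: 30.0
```

Run:
```python
from h import *
go(0.4568,-0.0248,0.1127,180)
```

```text
travel [-0.  -0.3 44.3] roll -0.1 | pos [ 0.4567 -0.0245  0.157 ] rpy [179.9786   0.0664 179.8982] j6 -111.8 open 25.1 t 25.75
```

Emit:
{"method": "apply_moves", "body": {
  "targets": [
    {"travel":[0,0,30],"roll":0,"jaw":15},
    {"travel":[0,0,11],"roll":0,"jaw":15},
    {"travel":[0,0,0],"roll":0,"jaw":15},
    {"travel":[0,0,2],"roll":0,"jaw":15},
    {"travel":[0,0,0],"roll":0,"jaw":15},
    {"travel":[0,0,0],"roll":0,"jaw":15}
  ]
}}

```text
clock: 26.35
tool_pos: [0.4572, -0.0248, 0.114]
orientation: [180.0, 0.0, 179.8]
force: [0.3, -0.2, -0.4]
opening: 0.0255
gripper_force: 30.0
```

Emit:
{"method": "apply_moves", "body": {
  "targets": [
    {"travel":[0,0,0],"roll":0,"jaw":40},
    {"travel":[0,0,0],"roll":0,"jaw":60},
    {"travel":[0,0,0],"roll":0,"jaw":60},
    {"travel":[0,0,-30],"roll":0,"jaw":60},
    {"travel":[0,0,-45],"roll":0,"jaw":60},
    {"travel":[-25,-35,-25],"roll":0,"jaw":87},
    {"travel":[-25,-35,-25],"roll":0,"jaw":87},
    {"travel":[-25,-35,-25],"roll":0,"jaw":87},
    {"travel":[-25,-35,-25],"roll":0,"jaw":87},
    {"travel":[-10,-40,-25],"roll":0,"jaw":87}
  ]
}}

```text
clock: 27.35
tool_pos: [0.5677, -0.2065, 0.3142]
orientation: [-180.0, -0.0, 179.9]
force: [0.2, 0.4, -1.0]
opening: 0.0866
gripper_force: 0.0
```

Emit:
{"method": "apply_moves", "body": {
  "targets": [
    {"travel":[0,-40,-25],"roll":0,"jaw":87},
    {"travel":[0,0,0],"roll":0,"jaw":87},
    {"travel":[0,0,0],"roll":0,"jaw":87}
  ]
}}

```text
clock: 27.65
tool_pos: [0.566, -0.2461, 0.3385]
orientation: [180.0, 0.0, 179.7]
force: [-0.5, 0.8, -0.2]
opening: 0.0867
gripper_force: 0.0
```

Run:
```python
from h import *
go(0.56,-0.25,0.36,180)
K,E,im=shot('wrist','w4'); np.savez('w4.npz',K=K,E=E,im=im)
```

```text
travel [  5.9  -3.9 -21.5] roll -0.3 | pos [ 0.566  -0.2461  0.3385] rpy [179.9802   0.0151 179.6965] j6 -84.9 open 86.7 t 27.65
```

View pics/w4.png

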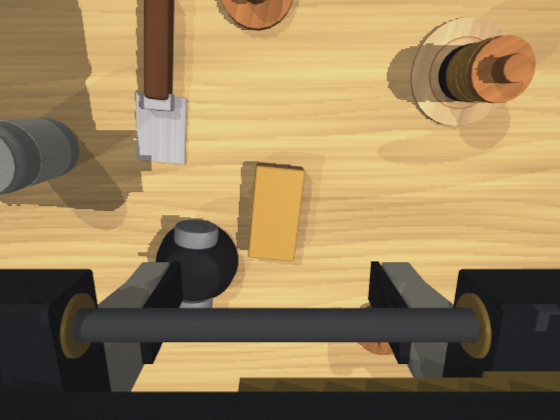

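The stack stands straight at (490,70). The block is at (276,212), and the knife's blade is at (162,130) with the handle running up to (158,0). The next script measures the block, the knife and the tray.

```bash
cat >> h.py <<'E'
def rect(K,E,m,p,z):
    c=contour(m.astype(np.uint8)*255,p); W=(cast(K,E,c.reshape(-1,2),z)[:,:2]*1000).astype(np.float32)
    (cx,cy),(a,b),_=cv2.minAreaRect(W); B=cv2.boxPoints(cv2.minAreaRect(W)); e=[B[1]-B[0],B[2]-B[1]]; l=max(e,key=np.linalg.norm)
    return (round(cx,1),round(cy,1)),(round(a,1),round(b,1)),'long yaw',round(np.degrees(np.arctan2(l[1],l[0]))%180,1),cv2.boundingRect(c)
E
python3 - <<'E'
from h import *
d=np.load('w4.npz'); K,E,im=d['K'],d['E'],d['im']
hsv=cv2.medianBlur(cv2.cvtColor(im,cv2.COLOR_RGB2HSV),5); S,V=hsv[:,:,1].astype(int),hsv[:,:,2].astype(int)
m=(S>136)&(V>185); print('block',*rect(K,E,m,(276,212),.03))
m=(S<75)&(V>90); print('blade',*rect(K,E,m,(162,140),.004))
m=(S>120)&(V<140); print('handle',*rect(K,E,m[:110],(158,50),.028))
d=np.load('w1.npz'); K,E,im=d['K'],d['E'],d['im']
hsv=cv2.medianBlur(cv2.cvtColor(im,cv2.COLOR_RGB2HSV),5); S,V=hsv[:,:,1].astype(int),hsv[:,:,2].astype(int)
# tray in top view
K,E=cam('top'); im=cv2.cvtColor(cv2.imread('pics/top0.png'),cv2.COLOR_BGR2HSV); S,V=im[:,:,1].astype(int),im[:,:,2].astype(int)
m=(S<60)&(V>110); m[:190]=0; print('tray top',*rect(K,E,m,(120,240),.016))
E
```

```text
block (621.2, -245.6) (59.2, 118.5) long yaw 173.7 (248, 167, 57, 94)
blade (517.2, -385.8) (61.5, 82.5) long yaw 174.0 (135, 93, 52, 71)
handle (432.5, -373.0) (31.2, 101.7) long yaw 173.9 (144, 0, 30, 100)
tray top (506.4, 293.1) (166.5, 215.5) long yaw 165.3 (95, 193, 77, 89)
```

Emit:
{"method": "apply_moves", "body": {
  "targets": [
    {"travel":[0,0,0],"roll":6,"jaw":87},
    {"travel":[0,0,0],"roll":0,"jaw":87},
    {"travel":[-14,0,45],"roll":0,"jaw":87},
    {"travel":[-13,0,45],"roll":0,"jaw":87},
    {"travel":[0,0,45],"roll":0,"jaw":87},
    {"travel":[0,0,45],"roll":0,"jaw":87},
    {"travel":[0,0,40],"roll":0,"jaw":87},
    {"travel":[0,0,0],"roll":0,"jaw":87},
    {"travel":[0,0,0],"roll":0,"jaw":87}
  ]
}}

```text
clock: 28.6
tool_pos: [0.5931, -0.2476, 0.1189]
orientation: [-180.0, -0.1, 174.0]
force: [0.8, -0.5, 2.3]
opening: 0.0875
gripper_force: 0.0
```

Run:
```python
from h import *
go(0.5934,-0.2425,0.038,173.7)
K,E,im=shot('wrist','w5'); hsv=cv2.medianBlur(cv2.cvtColor(im,cv2.COLOR_RGB2HSV),5); S,V=hsv[:,:,1].astype(int),hsv[:,:,2].astype(int)
m=(S>136)&(V>185); print('block',*rect(K,E,m,project(K,E,[.6,-.245,.03])[0],.03))
```

```text
travel [ 0.2  5.2 80.9] roll 0.3 | pos [ 0.5931 -0.2476  0.1189] rpy [-179.9621   -0.0777  173.9953] j6 -90.8 open 87.5 t 28.6
block (605.1, -240.7) (53.2, 85.5) long yaw 173.1 (246, 183, 85, 125)
```

Emit:
{"method": "apply_moves", "body": {
  "targets": [
    {"travel":[0,6,30],"roll":0,"jaw":87},
    {"travel":[0,0,30],"roll":0,"jaw":87},
    {"travel":[0,0,20],"roll":0,"jaw":87},
    {"travel":[0,0,0],"roll":0,"jaw":87},
    {"travel":[0,0,0],"roll":0,"jaw":50},
    {"travel":[0,0,0],"roll":0,"jaw":50},
    {"travel":[0,0,0],"roll":0,"jaw":50},
    {"travel":[0,0,0],"roll":0,"jaw":50},
    {"travel":[0,0,0],"roll":0,"jaw":50},
    {"travel":[0,0,0],"roll":0,"jaw":50}
  ]
}}

```text
clock: 29.65
tool_pos: [0.5943, -0.2423, 0.0399]
orientation: [-180.0, 0.1, 173.8]
force: [-0.8, 1.0, 7.4]
opening: 0.0599
gripper_force: 30.0
```

Emit:
{"method": "apply_moves", "body": {
  "targets": [
    {"travel":[0,0,-30],"roll":0,"jaw":50},
    {"travel":[0,0,-45],"roll":0,"jaw":50},
    {"travel":[0,0,-45],"roll":0,"jaw":50},
    {"travel":[0,0,-45],"roll":0,"jaw":50},
    {"travel":[0,0,-45],"roll":0,"jaw":50},
    {"travel":[12,28,0],"roll":0,"jaw":50},
    {"travel":[17,39,0],"roll":0,"jaw":50},
    {"travel":[17,39,0],"roll":0,"jaw":50},
    {"travel":[17,39,0],"roll":0,"jaw":50},
    {"travel":[17,39,0],"roll":0,"jaw":50}
  ]
}}

```text
clock: 30.65
tool_pos: [0.5328, -0.0493, 0.2485]
orientation: [180.0, -0.0, 173.8]
force: [1.1, 0.8, -1.4]
opening: 0.0595
gripper_force: 30.0
```

Emit:
{"method": "apply_moves", "body": {
  "targets": [
    {"travel":[17,39,0],"roll":0,"jaw":50},
    {"travel":[17,39,0],"roll":0,"jaw":50},
    {"travel":[17,39,0],"roll":0,"jaw":50},
    {"travel":[17,39,0],"roll":0,"jaw":50},
    {"travel":[17,39,0],"roll":0,"jaw":50},
    {"travel":[17,39,0],"roll":0,"jaw":50},
    {"travel":[17,39,0],"roll":0,"jaw":50},
    {"travel":[0,0,0],"roll":8.4,"jaw":50},
    {"travel":[0,0,0],"roll":0,"jaw":50},
    {"travel":[0,0,0],"roll":0,"jaw":50}
  ]
}}

```text
clock: 31.65
tool_pos: [0.4447, 0.2333, 0.2485]
orientation: [-180.0, -0.0, 165.6]
force: [-0.0, -0.2, -1.5]
opening: 0.0598
gripper_force: 30.0
```

Run:
```python
from h import *
go(0.4363,0.2702,0.044,165.3)
K,E,im=shot('wrist','w6'); np.savez('w6.npz',K=K,E=E,im=im)
```

```text
travel [ 17.3  33.7 204.5] roll 0.3 | pos [0.4447 0.2333 0.2485] rpy [-179.98     -0.0168  165.6474] j6 -154.5 open 59.8 t 31.65
```

View pics/w6.png

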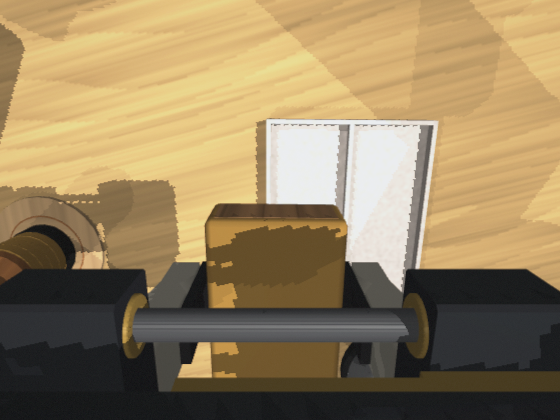

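The tray's robot-side end is visible: its outer top edge runs from (266,121) to (437,121), with the divider at about (347,125). Casting these to z = 16 mm checks the tray pose.

Run:
```python
from h import *
d=np.load('w6.npz'); K,E,im=d['K'],d['E'],d['im']
hsv=cv2.cvtColor(im,cv2.COLOR_RGB2HSV); m=((hsv[:,:,1]<60)&(hsv[:,:,2]>110))
m[:110]=0; m[205:]=0; m[:,:240]=0; m[:,450:]=0
rows=np.where(m[:,280:420].any(1))[0]; print('first row',rows[:3])
top=[(c,np.argmax(m[:,c])) for c in range(275,430,10)]
W=cast(K,E,top,.016)[:,:2]; f=np.polyfit(W[:,1],W[:,0],1); print('edge slope deg',np.degrees(np.arctan(f[0])))
for r in (150,180,195): c=np.where(m[r])[0]; print(r,c.min(),c.max(),cast(K,E,[(c.min(),r),(c.max(),r)],.016)[:,:2])
c=[266,437]; P=cast(K,E,[(266,120.5),(437,120.5)],.016)[:,:2]; print(P,np.linalg.norm(P[1]-P[0]))
# expected corners from tray estimate
C=np.array([.5064,.2931]);a=np.radians(-14.7); x=np.array([np.cos(a),np.sin(a)]);y=np.array([-x[1],x[0]])
for sx,sy in [(-107,-82),(-107,82),(-103,-2),(-103,2)]: q=C+(sx*x+sy*y)/1000; print(q,project(K,E,[*q,.016]))
```

```text
first row [119 120 121]
edge slope deg 14.875928386741826
150 266 434 [[0.4098 0.2337]
 [0.4504 0.3924]]
180 266 430 [[0.4385 0.2261]
 [0.4791 0.3848]]
195 266 428 [[0.4534 0.2222]
 [0.494  0.3808]]
[[0.3828 0.2408]
 [0.4232 0.3988]] 0.16307450833621412
[0.3821 0.2409] [[265.9279 119.739 ]]
[0.4237 0.3996] [[437.8658 120.785 ]]
[0.4063 0.3173] [[349.5606 124.5627]]
[0.4073 0.3212] [[353.7406 124.5881]]
```

The tray estimate holds to within 1 mm.

Emit:
{"method": "apply_moves", "body": {
  "targets": [
    {"travel":[17,34,0],"roll":0.4,"jaw":50},
    {"travel":[0,0,40],"roll":0,"jaw":50},
    {"travel":[0,0,40],"roll":0,"jaw":50},
    {"travel":[0,0,40],"roll":0,"jaw":50},
    {"travel":[0,0,30],"roll":0,"jaw":50},
    {"travel":[0,0,0],"roll":0,"jaw":50},
    {"travel":[0,0,0],"roll":0,"jaw":50},
    {"travel":[0,0,0],"roll":0,"jaw":50}
  ]
}}

```text
clock: 32.5
tool_pos: [0.4383, 0.2714, 0.1005]
orientation: [179.9, 0.1, 165.1]
force: [1.0, 0.6, -1.7]
opening: 0.0596
gripper_force: 30.0
```

Run:
```python
from h import *
go(0.4363,0.2702,0.044,165.2)
K,E,im=shot('wrist','w7')
```

```text
travel [ 1.7 -1.9 56.5] roll -0.1 | pos [0.4383 0.2714 0.1005] rpy [179.8531   0.0858 165.0529] j6 -158.6 open 59.6 t 32.5
```

View pics/w7.png

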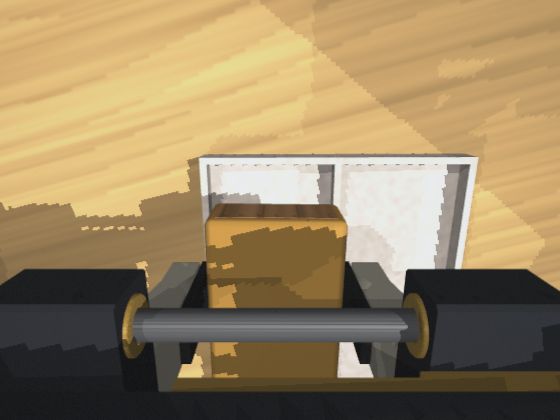

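The block at (276,210) is level and lined up over the short compartment, with the walls at about (205,170) and (335,170). Lowering it now.

Emit:
{"method": "apply_moves", "body": {
  "targets": [
    {"travel":[2,-2,0],"roll":0,"jaw":50},
    {"travel":[0,0,25],"roll":0,"jaw":50},
    {"travel":[0,0,15],"roll":0,"jaw":50},
    {"travel":[0,0,8],"roll":0,"jaw":50},
    {"travel":[0,0,5],"roll":0,"jaw":50},
    {"travel":[0,0,0],"roll":0,"jaw":50},
    {"travel":[0,0,2],"roll":0,"jaw":50},
    {"travel":[0,0,0],"roll":0,"jaw":50},
    {"travel":[0,0,0],"roll":0,"jaw":50}
  ]
}}

```text
clock: 33.45
tool_pos: [0.4349, 0.2697, 0.044]
orientation: [180.0, 0.0, 165.0]
force: [0.0, -0.4, -0.9]
opening: 0.06
gripper_force: 30.0
```

Emit:
{"method": "apply_moves", "body": {
  "targets": [
    {"travel":[0,0,0],"roll":0,"jaw":72},
    {"travel":[0,0,0],"roll":0,"jaw":72},
    {"travel":[0,0,0],"roll":0,"jaw":72},
    {"travel":[0,0,-30],"roll":0,"jaw":72},
    {"travel":[0,0,-45],"roll":0,"jaw":72},
    {"travel":[0,0,-45],"roll":0,"jaw":72},
    {"travel":[0,0,-45],"roll":0,"jaw":72},
    {"travel":[0,0,-45],"roll":0,"jaw":72},
    {"travel":[0,0,0],"roll":0,"jaw":72}
  ]
}}

```text
clock: 34.35
tool_pos: [0.4369, 0.2713, 0.2605]
orientation: [179.5, 0.3, 165.1]
force: [0.3, -0.6, -0.8]
opening: 0.0715
gripper_force: 0.0
```

Run:
```python
from h import *
K,E,im=shot('wrist','w8'); hsv=cv2.medianBlur(cv2.cvtColor(im,cv2.COLOR_RGB2HSV),5); S,V=hsv[:,:,1].astype(int),hsv[:,:,2].astype(int)
m=(S>120)&(V>60); m[:, :0]=0
p=project(K,E,[.4624,.2633,.034])[0]; print(p); 
C=np.array([.4624,.2633]);a=np.radians(-14.8); x=np.array([np.cos(a),np.sin(a)]);y=np.array([-x[1],x[0]])
try:
  c=contour(m.astype(np.uint8)*255,p); W=(cast(K,E,c.reshape(-1,2),.034)[:,:2]-C)*1000; print('tray-frame extents x',(W@x).min(),(W@x).max(),'y',(W@y).min(),(W@y).max(),cv2.boundingRect(c))
except Exception as e: print(e)
go(.4625,-.379,.3,174)
```

```text
[271.1047 210.0568]
tray-frame extents x -61.98056462642273 57.074225913496974 y -30.381074014194006 29.427166200186786 (241, 148, 61, 115)
travel [-193.8 -620.3  -46.2] roll -9.0 | pos [0.4357 0.2705 0.2572] rpy [179.6396   0.1716 165.0355] j6 -158.8 open 71.5 t 34.4
```

View pics/w8.png

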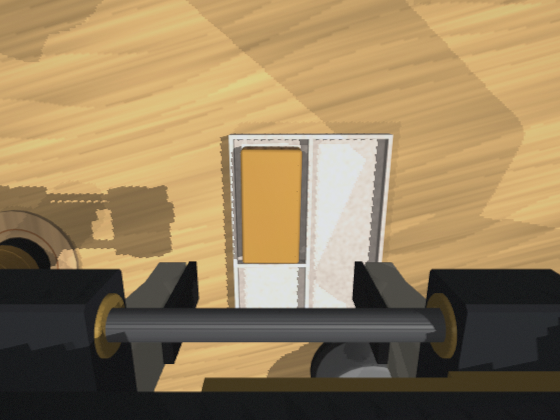

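The block lies flat inside the short compartment at (272,206), centred to about 2 mm. The knife is next.

Emit:
{"method": "apply_moves", "body": {
  "targets": [
    {"travel":[-14,-40,0],"roll":0,"jaw":72},
    {"travel":[-14,-45,0],"roll":0,"jaw":72},
    {"travel":[-14,-45,0],"roll":0,"jaw":72},
    {"travel":[-14,-45,0],"roll":0,"jaw":72},
    {"travel":[-14,-45,0],"roll":0,"jaw":72},
    {"travel":[-14,-45,0],"roll":0,"jaw":72},
    {"travel":[-14,-45,0],"roll":0,"jaw":72},
    {"travel":[-14,-45,0],"roll":0,"jaw":72},
    {"travel":[-14,-45,0],"roll":0,"jaw":72},
    {"travel":[-14,-45,0],"roll":0,"jaw":72}
  ]
}}

```text
clock: 35.4
tool_pos: [0.454, -0.1985, 0.2528]
orientation: [180.0, -0.1, 165.0]
force: [1.4, -0.9, -0.1]
opening: 0.0723
gripper_force: 0.0
```

Emit:
{"method": "apply_moves", "body": {
  "targets": [
    {"travel":[-14,-45,0],"roll":0,"jaw":72},
    {"travel":[-14,-45,0],"roll":0,"jaw":72},
    {"travel":[-14,-45,0],"roll":0,"jaw":72},
    {"travel":[-14,-40,0],"roll":0,"jaw":72},
    {"travel":[0,0,0],"roll":-4.5,"jaw":72},
    {"travel":[0,0,0],"roll":-4.5,"jaw":72},
    {"travel":[0,0,0],"roll":0,"jaw":72},
    {"travel":[0,0,0],"roll":0,"jaw":72}
  ]
}}

```text
clock: 36.2
tool_pos: [0.4634, -0.38, 0.2527]
orientation: [180.0, -0.1, 173.9]
force: [-0.2, -0.6, -0.6]
opening: 0.0721
gripper_force: 0.0
```

Run:
```python
from h import *
go(.4625,-.379,.042,174)
K,E,im=shot('wrist','w9'); np.savez('w9.npz',K=K,E=E,im=im)
hsv=cv2.medianBlur(cv2.cvtColor(im,cv2.COLOR_RGB2HSV),5); S,V=hsv[:,:,1].astype(int),hsv[:,:,2].astype(int)
p=project(K,E,[.53,-.386,.004])[0]; q=project(K,E,[.43,-.376,.028])[0]; print(p,q)
m=(S<75)&(V>90); m[262:]=0; print('blade',*rect(K,E,m,p,.004))
m=(S>120)&(V<140); m[262:]=0; print('handle',*rect(K,E,m,q,.028))
```

```text
travel [  0.7   0.7 210.7] roll -0.1 | pos [ 0.4634 -0.38    0.2527] rpy [179.9679  -0.0725 173.89  ] j6 -75.4 open 72.1 t 36.2
[275.4474 241.194 ] [274.7531 151.4695]
blade (515.7, -386.0) (60.8, 75.5) long yaw 173.9 (246, 195, 57, 67)
handle (425.5, -376.4) (27.2, 112.9) long yaw 174.1 (259, 84, 30, 121)
```

View pics/w9.png

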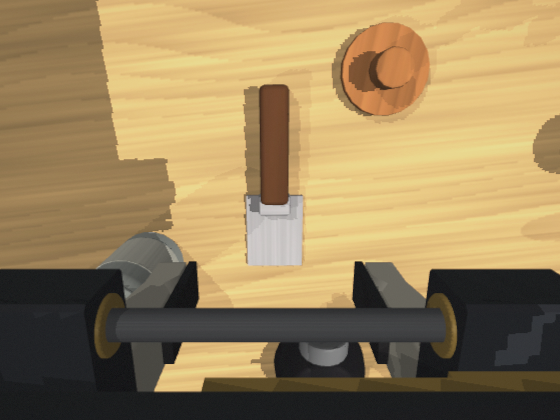

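The handle runs from (274,85) to (274,205) with the blade at (274,238), and the gripper is straight above the knife's middle. The tin is clear at (140,260).

Emit:
{"method": "apply_moves", "body": {
  "targets": [
    {"travel":[0,0,45],"roll":0,"jaw":72},
    {"travel":[0,0,45],"roll":0,"jaw":72},
    {"travel":[0,0,45],"roll":0,"jaw":60},
    {"travel":[0,0,40],"roll":0,"jaw":60},
    {"travel":[0,0,25],"roll":0,"jaw":60},
    {"travel":[0,0,14],"roll":0,"jaw":60},
    {"travel":[0,0,0],"roll":0,"jaw":60},
    {"travel":[0,0,0],"roll":0,"jaw":60}
  ]
}}

```text
clock: 37.05
tool_pos: [0.4646, -0.3804, 0.0406]
orientation: [-180.0, 0.1, 174.0]
force: [0.7, -0.7, 0.2]
opening: 0.06
gripper_force: 0.0
```

Emit:
{"method": "apply_moves", "body": {
  "targets": [
    {"travel":[0,0,0],"roll":0,"jaw":35},
    {"travel":[0,0,0],"roll":0,"jaw":18},
    {"travel":[0,0,0],"roll":0,"jaw":18},
    {"travel":[0,0,0],"roll":0,"jaw":18},
    {"travel":[0,0,0],"roll":0,"jaw":18},
    {"travel":[0,0,0],"roll":0,"jaw":18},
    {"travel":[0,0,0],"roll":0,"jaw":18}
  ]
}}

```text
clock: 37.75
tool_pos: [0.4639, -0.3803, 0.04]
orientation: [-180.0, 0.0, 174.0]
force: [-1.1, 0.7, 5.3]
opening: 0.0273
gripper_force: 30.0
```

Emit:
{"method": "apply_moves", "body": {
  "targets": [
    {"travel":[0,0,-25],"roll":0,"jaw":18},
    {"travel":[0,0,-40],"roll":0,"jaw":18},
    {"travel":[0,0,-45],"roll":0,"jaw":18},
    {"travel":[0,0,-45],"roll":0,"jaw":18},
    {"travel":[0,0,-45],"roll":0,"jaw":18},
    {"travel":[1,25,0],"roll":0,"jaw":18},
    {"travel":[1,40,0],"roll":0,"jaw":18},
    {"travel":[1,40,0],"roll":0,"jaw":18},
    {"travel":[1,40,0],"roll":0,"jaw":18},
    {"travel":[1,40,0],"roll":0,"jaw":18}
  ]
}}

```text
clock: 38.75
tool_pos: [0.4775, -0.1941, 0.2391]
orientation: [180.0, -0.0, 174.0]
force: [1.5, 0.7, -1.0]
opening: 0.0274
gripper_force: 30.0
```

Emit:
{"method": "apply_moves", "body": {
  "targets": [
    {"travel":[1,40,0],"roll":0,"jaw":18},
    {"travel":[1,40,0],"roll":0,"jaw":18},
    {"travel":[1,40,0],"roll":0,"jaw":18},
    {"travel":[1,40,0],"roll":0,"jaw":18},
    {"travel":[1,40,0],"roll":0,"jaw":18},
    {"travel":[1,40,0],"roll":0,"jaw":18},
    {"travel":[1,40,0],"roll":0,"jaw":18},
    {"travel":[1,40,0],"roll":0,"jaw":18},
    {"travel":[1,40,0],"roll":0,"jaw":18},
    {"travel":[1,40,0],"roll":0,"jaw":18}
  ]
}}

```text
clock: 39.75
tool_pos: [0.5092, 0.2048, 0.2391]
orientation: [-180.0, -0.0, 174.0]
force: [1.1, -1.1, -1.6]
opening: 0.028
gripper_force: 30.0
```

Emit:
{"method": "apply_moves", "body": {
  "targets": [
    {"travel":[2,40,0],"roll":0,"jaw":18},
    {"travel":[2,30,0],"roll":0,"jaw":18},
    {"travel":[2,20,0],"roll":0,"jaw":18},
    {"travel":[0,0,0],"roll":4.4,"jaw":18},
    {"travel":[0,0,0],"roll":4.4,"jaw":18},
    {"travel":[0,0,0],"roll":0,"jaw":18},
    {"travel":[0,0,0],"roll":0,"jaw":18}
  ]
}}

```text
clock: 40.45
tool_pos: [0.513, 0.2929, 0.2393]
orientation: [-180.0, -0.0, 165.3]
force: [0.9, -0.5, -1.6]
opening: 0.0275
gripper_force: 30.0
```

Run:
```python
from h import *
go(0.5166,0.3318,0.044,165.2)
K,E,im=shot('wrist','w10')
```

```text
travel [  6.3  38.6 195.3] roll 0.1 | pos [0.513  0.2929 0.2393] rpy [-179.9758   -0.023   165.3274] j6 -153.3 open 27.5 t 40.45
```

View pics/w10.png

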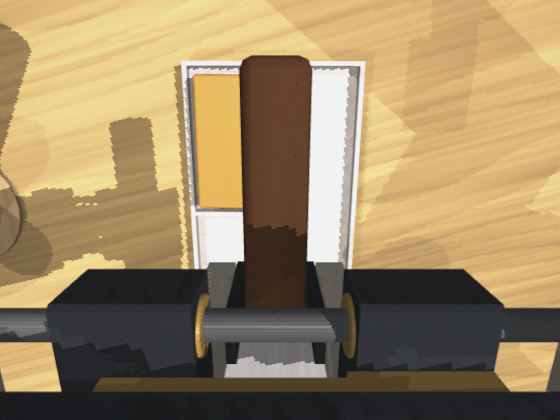

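The knife hangs level at (276,180) with the tray under it and the block still in place. I'll move over the long compartment and check for slip in the grip.

Emit:
{"method": "apply_moves", "body": {
  "targets": [
    {"travel":[3,20,0],"roll":0,"jaw":18},
    {"travel":[3,19,0],"roll":0,"jaw":18},
    {"travel":[0,0,40],"roll":0,"jaw":18},
    {"travel":[0,0,40],"roll":0,"jaw":18},
    {"travel":[0,0,40],"roll":0,"jaw":18},
    {"travel":[0,0,20],"roll":0,"jaw":18},
    {"travel":[0,0,0],"roll":0,"jaw":18},
    {"travel":[0,0,0],"roll":0,"jaw":18}
  ]
}}

```text
clock: 41.3
tool_pos: [0.5177, 0.3335, 0.0998]
orientation: [-180.0, 0.0, 165.3]
force: [-0.2, 0.1, -1.1]
opening: 0.0278
gripper_force: 30.0
```

Run:
```python
from h import *
go(0.5166,0.3318,0.044,165.2)
T,o=pose(); K,E,im=shot('wrist','w11')
for x in (95,40): print(x,project(K,E,[(T@[x/1000,s*.014,.012,1])[:3] for s in (-1,1)]))
hsv=cv2.medianBlur(cv2.cvtColor(im,cv2.COLOR_RGB2HSV),5); S,V=hsv[:,:,1].astype(int),hsv[:,:,2].astype(int)
m=(S>120)&(V<125); m[262:]=0
c=contour(m.astype(np.uint8)*255,(275,150)); print(cv2.boundingRect(c)); print([ (r,np.where(m[r,200:350])[0][[0,-1]]+200) for r in (70,100,150,180)])
```

```text
travel [ 0.7 -2.  55.8] roll 0.1 | pos [0.5177 0.3335 0.0998] rpy [-179.9789    0.021   165.2917] j6 -155.7 open 27.8 t 41.3
95 [[234.7289  54.5439]
 [311.4312  54.5292]]
40 [[238.9938 200.5545]
 [307.6487 200.5418]]
(240, 56, 71, 206)
[(70, array([240, 310])), (100, array([241, 310])), (150, array([242, 308])), (180, array([243, 307]))]
```

Emit:
{"method": "apply_moves", "body": {
  "targets": [
    {"travel":[1,-2,20],"roll":0,"jaw":18},
    {"travel":[0,0,18],"roll":0,"jaw":18},
    {"travel":[0,0,10],"roll":0,"jaw":18},
    {"travel":[0,0,5],"roll":0,"jaw":18},
    {"travel":[0,0,0],"roll":0,"jaw":18},
    {"travel":[0,0,2],"roll":0,"jaw":18},
    {"travel":[0,0,0],"roll":0,"jaw":18},
    {"travel":[0,0,0],"roll":0,"jaw":18}
  ]
}}

```text
clock: 42.15
tool_pos: [0.516, 0.3311, 0.0451]
orientation: [180.0, 0.0, 165.2]
force: [-1.4, -0.9, -0.9]
opening: 0.028
gripper_force: 30.0
```

Emit:
{"method": "apply_moves", "body": {
  "targets": [
    {"travel":[0,0,0],"roll":0,"jaw":45},
    {"travel":[0,0,0],"roll":0,"jaw":50},
    {"travel":[0,0,0],"roll":0,"jaw":50},
    {"travel":[0,0,-30],"roll":0,"jaw":50},
    {"travel":[0,0,-45],"roll":0,"jaw":50},
    {"travel":[0,0,-45],"roll":0,"jaw":50},
    {"travel":[0,0,-45],"roll":0,"jaw":50},
    {"travel":[0,-30,-45],"roll":0,"jaw":50},
    {"travel":[0,-40,-20],"roll":0,"jaw":50},
    {"travel":[0,0,0],"roll":0,"jaw":50}
  ]
}}

```text
clock: 43.15
tool_pos: [0.4986, 0.2632, 0.2759]
orientation: [179.7, 0.2, 165.2]
force: [-0.3, 0.3, -0.7]
opening: 0.0502
gripper_force: 0.0
```

Run:
```python
from h import *
print(pose()[1]['clock'])
a=shot('wrist','w12')[2]; 
s=shot('scene','s12')[2]; 
out=np.vstack([a[:300],s[60:360]])[:,:,::-1]; cv2.imwrite('pics/fin.png',out)
```

```text
43.15
```

View pics/fin.png

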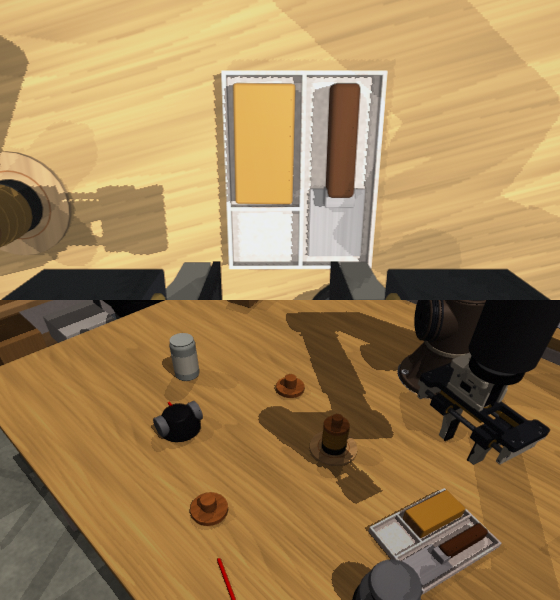

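The upper half shows the block and knife flat in their compartments; the lower half shows the finished stack on the plate at about (335,435), with the sander, respirator and tin untouched. I'll hand it in.

```bash
python3 -c "
from plant import ctrl
print(ctrl.close_job())"
```

```text
the job is handed in; nothing more can be done
None
```

I handed the job in at about 43 s; the hand-in gave no verdict, but the last pictures show the pad, four discs and cover stacked on the plate, the block and knife flat in the tray, and the sander, respirator and tin apparently where they were.

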